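# Load the dish filler's feed tray in reverse order

### The arm

A 6-joint arm with a two-finger parallel gripper is mounted at the origin on the work surface. World frame = base frame: x ahead of the robot, y to its left, z up, the work surface at z = 0. Lengths are in m, angles in rad, forces in N, time in s.
With the tool pointing down it reaches from about 0.25 to 0.775 m from the base axis. Payload 4 kg.
Tool frame: the origin (TCP) lies midway between the tips of the shut fingers; the grasp point (between the pads) lies 19 mm behind it; z points along the fingers, y is the direction in which the jaws open and shut (so a half turn about z gives the same grasp; the last joint's range is limited). The gripper opens to 94 mm and grips with 3 to 60 N. Pads are 16 mm wide; open, the fingers measure 119 mm over their backs; the gripper's body (75 mm by 177 mm) begins 78 mm behind the grasp point.
Start: joints at [-1.219, 0.087, 1.371, -0, 1.684, -0.103], TCP at [0.242, -0.494, 0.206] pointing down, gripper open.
Joint ranges: [-3.1, 3.1], [-0.76, 2.03], [0.27, 2.55], [-1.08, 4.22], [0.17, 2.65], [-2.57, 2.57]. Speed limits (rad/s): [2.79, 2.79, 3.14, 3.14, 3.14, 3.14].

### API

Orientations are given as [roll, pitch, yaw] about the fixed x, y, z axes, in that order (R = Rz(yaw) Ry(pitch) Rx(roll)).
In Python, from bench import robot, cams gives the robot as it stands.
- The arm moves only by the tool step_arm, never from a script. Its argument "plan" is a list that holds one entry, the list of rows, each a list of 5 numbers: the shift along the world's x, y, z in mm, then the turn about the world's z in rad, then the opening in per cent of the stroke, from 0 (shut) to 100 (fully open). In form: [[[tx, ty, tz, turn, fingers], ...]]. A call has 1 to 8 rows; each row is the pose to reach, as a shift and turn from the pose commanded when the call began; what a row does not reach only later rows make up. A row lasts 1/12 s, in which the tool goes at most 41.7 mm and 7.16 degrees, less where a joint would pass 70% of its speed; a pose out of reach is approached as far as the arm can. A call with a gripper value outside its range is refused whole. The fingers move at their own pace and stop on an object; the grip force is fixed at half the most. Time passes only in rows, so rows that repeat a pose let the fingers close. It gives the time, the measured TCP pose, the force and the opening at its end, in the units of the state.
- robot.get_obs(): the state, without advancing time (a new reading comes with each control period).
- cams.snapshot(name): name is "scene" or "top" or "wrist"; returns a dict with "frame" (384x512x3 uint8, red, green, blue), "camera_matrix" (3x3 intrinsics, pixels), "origin" and "attitude" of the camera in the world; the wrist camera has in their place "T_tool_cam" (4x4, takes a point from camera to tool coordinates, whose origin is the TCP and whose axes are the flange's). Camera axes: x right, y down, z forward; pixel columns grow to the right and rows downward; lengths in m; the calibration is good to about 2 mm. A picture is of the moment at which its call begins: read the wrist's pose just before it. There is no depth.
- robot.close_job(): hands the job in, once; it reports no verdict.
The state is a dict: "time": time; "joint_positions": joint angles; "qvel": joint speeds; "joint_torque": joint torques, N m; "tool_pos": TCP position; "ee_rot": TCP orientation; "wrist_force": force on the tool from outside, world axes, zero at the start; "wrist_torque": the same for the moment, N m; "width": finger opening in m.
Only numpy, scipy, OpenCV 4.12 (cv2) and the standard library are available. Lean on these libraries where they do the work, as an engineer would, in place of code of your own. Each camera call takes 0.05 s, during which the arm holds its last target. There are 200 camera calls.

### The job

Move the two media bottles, the flask and the jar from the white collar rack into the bays of the steel tray, one to a bay and in reverse order: the one that now stands leftmost in the collar rack goes into the rightmost bay, the next one into the next bay, and so on (left and right as seen from the robot's base). Set each down gently, never dropping or tipping one, and leave all four standing upright on the tray's floor.

Things in the scene. Friction and masses are not known exactly. Their poses are not given: they have to be found in the camera images.
- tall: Tall round glass bottle, 44 mm in diameter up to 88 mm, then a cone to a neck 24 mm in diameter from 104 to 114 mm; on it a white screw cap 32 mm in diameter from 114 mm to the top at 140 mm. Cap and bottle are one rigid piece, about 220 g. Stands loose and upright in one of the four collars at the start; which one varies. Origin: centre of its underside, z up its axis. 
- square: Square glass bottle, 42 x 42 mm in plan up to 70 mm (sides along its x and y), then a neck 26 mm in diameter to 84 mm; on it a white screw cap 34 mm in diameter from 84 mm to the top at 110 mm. One rigid piece, about 180 g. Stands loose and upright in one of the four collars at the start; which one varies. Origin: centre of its underside, z up its axis. 
- flask: Conical glass flask, 54 mm in diameter at its foot, tapering to a neck 26 mm in diameter from 68 to 105 mm; closed by a dark rubber stopper 29 mm in diameter from 105 mm to the top at 118 mm. One rigid piece, about 160 g. Stands loose and upright in one of the four collars at the start; which one varies. Origin: centre of its underside, z up its axis. 
- jar: Squat round glass jar, 52 mm in diameter up to 50 mm, with a broad white lid 56 mm in diameter from 50 mm to the top at 70 mm. One rigid piece, about 150 g. Stands loose and upright in one of the four collars at the start; which one varies. Origin: centre of its underside, z up its axis. 
- collar_rack: The rack the vessels start in: fixed white plastic board, 90 (x) by 322 (y) by 6 mm, with four identical white collars in a row at y = +117, +39, -39, -117 mm. The vessels stand on the board, 6 mm up. By chance it is the nearer or farther rack. Origin: centre of its underside; y runs along the row, to the left seen from the robot's base (within 12 degrees), z up.
- bay_tray: The rack to fill: fixed open steel tray, 80 (x) by 316 (y) mm, 22 mm high, walls and floor 3 mm thick, split by three dividers (3 mm lower than the walls) into four empty bays, each 74 mm square inside, centred at x = 0, y = +117, +39, -39, -117 mm. Origin: centre of its underside; y runs along the row, to the left seen from the robot's base (within 12 degrees), z up.
- collar_tall: The fixed white plastic collar (ring, 72 mm outside, 62 mm inside, 14 mm high) of the collar rack in which the tall bottle stands at the start. It stays put; all four look alike. Origin: centre of its underside, on the board 6 mm above the bench; axes as the collar rack's.
- collar_square: The fixed white plastic collar (ring, 72 mm outside, 62 mm inside, 14 mm high) of the collar rack in which the square bottle stands at the start. It stays put; all four look alike. Origin: centre of its underside, on the board 6 mm above the bench; axes as the collar rack's.
- collar_flask: The fixed white plastic collar (ring, 72 mm outside, 62 mm inside, 14 mm high) of the collar rack in which the flask stands at the start. It stays put; all four look alike. Origin: centre of its underside, on the board 6 mm above the bench; axes as the collar rack's.
- collar_jar: The fixed white plastic collar (ring, 72 mm outside, 62 mm inside, 14 mm high) of the collar rack in which the jar stands at the start. It stays put; all four look alike. Origin: centre of its underside, on the board 6 mm above the bench; axes as the collar rack's.
Mind the look-alikes: they are no part of the job. What is shaped like the square but brown or yellow is not meant.

How it is judged:
By the outcome, as a careful person would: the job done as asked, in the order asked, and still so for the second after the job is handed in, with the robot touching nothing.
It also fails if it takes over 115 s, if anything falls off the work surface, if the arm or the gripper's body presses on something with over 40 N, if the wrist force passes 120 N, or if a joint passes its speed limit or range.

## Working session

There is one attempt and no reset: what is moved stays moved. The work goes in short steps, Python scripts to look and compute and a tool call to move; the robot and the scene stay as the last step left them, time stands still between calls to the robot, and variables do not carry over. Pictures are saved under pics/ and viewed, about 12 in all and at most 16, crops included, and the job is handed in when it is done.

Besides the shell and the picture viewer there is one more tool, called after ">>>" as name([rows], argument=value, ...), one row to a line, values as JSON. step_arm: Moves the arm, as the interface text tells. Its arguments: {"type":"object","properties":{"plan":{"type":"array"}},"required":["plan"]}

```bash
mkdir -p pics; cat > h.py <<'E'
import numpy as np, cv2
from bench import robot, cams
from scipy.spatial.transform import Rotation as R
def snap(n,f):
    s=cams.snapshot(n); cv2.imwrite(f'pics/{f}.png',s['frame'][:,:,::-1]); return s
def cam(s):
    a=np.array(s['attitude'],float)
    return np.array(s['origin']),(a if a.shape==(3,3) else R.from_euler('xyz',a).as_matrix()),np.array(s['camera_matrix'])
def ray(s,u,v,z):
    o,r,K=cam(s); d=r@np.linalg.inv(K)@[u,v,1]; return o+d*(z-o[2])/d[2]
def proj(s,p):
    o,r,K=cam(s); q=K@r.T@(np.array(p)-o); return q[:2]/q[2]
E
python3 - <<'E'
from h import *
import pickle
d={n:snap(n,n+'0') for n in ('top','scene')}
pickle.dump(d,open('d.pkl','wb'))
for n in d: print(n,d[n]['origin'],d[n]['attitude'],d[n]['camera_matrix'])
a=[cv2.resize(d[n]['frame'][:,:,::-1],(800,600)) for n in d]
for n,i in zip(d,a): cv2.imwrite(f'pics/{n}0b.png',i)
print(robot.get_obs())
E
```

```text
top [ 0.33117437 -0.0659606   0.89722733] [-2.94638483  0.01447875 -1.59312676] [[433.71302443   0.         252.80057062]
 [  0.         433.71302443 190.78933634]
 [  0.           0.           1.        ]]
scene [0.92471642 0.08736882 0.71882278] [-2.55034304 -0.00281375  1.87113684] [[450.3832089    0.         245.03010513]
 [  0.         450.3832089  197.31394958]
 [  0.           0.           1.        ]]
{'time': 0.1, 'joint_positions': array([-1.21911503e+00,  8.78844330e-02,  1.37205291e+00,  5.68573555e-06,
        1.68358593e+00, -1.03073597e-01]), 'qvel': array([ 0.00070337, -0.0007742 , -0.00404462,  0.00124595, -0.00023884,
        0.00093197]), 'joint_torque': array([ 2.81553388e-03, -3.41252768e+01, -3.03301084e+01,  7.22247781e-02,
        3.04431701e-02, -9.97135430e-05]), 'tool_pos': array([ 0.24143032, -0.49365189,  0.20444486]), 'ee_rot': array([-3.13967286e+00, -2.04264564e-04,  4.54755330e-01]), 'wrist_force': array([-0.52557348, -0.37481243, -0.45328955]), 'wrist_torque': array([-0.05747759, -0.03240846,  0.02259068]), 'width': 0.0942504255878008}
```

View pics/top0b.png

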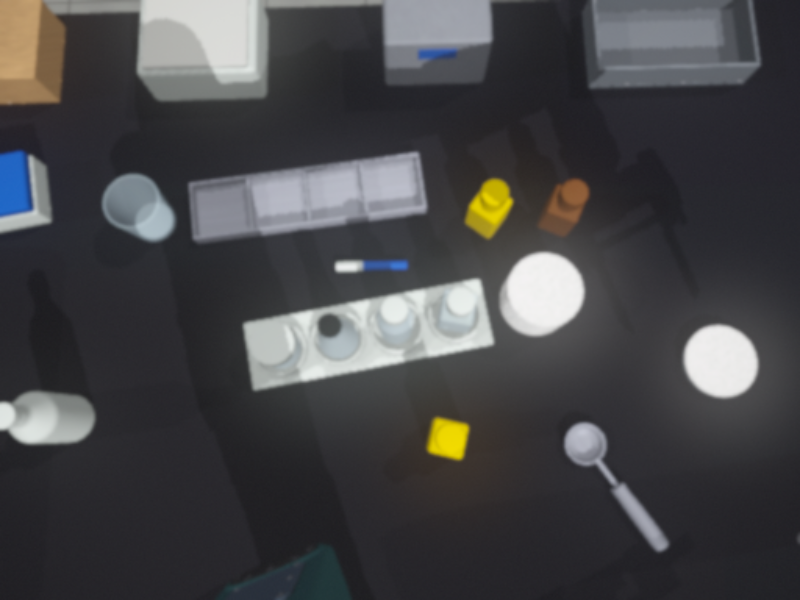

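View pics/scene0b.png

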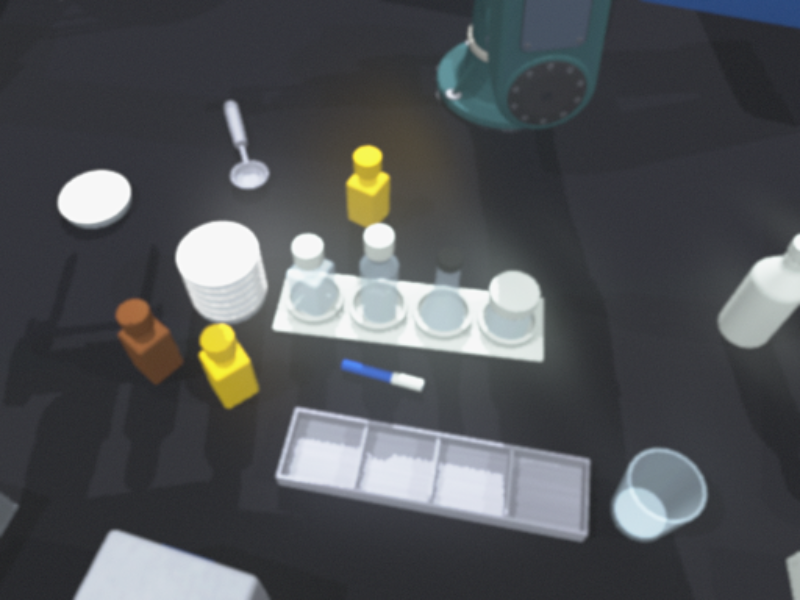

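Left to right in the collar rack: jar (270,345), flask (335,335), tall (395,320) and square (460,305), all clear glass in the white rack. So jar goes to the rightmost bay (390,185), flask to (333,190), tall to (280,197) and square to the leftmost (220,205).
Look-alikes to leave alone: yellow bottles (490,208) and (448,438), brown bottle (565,207), plus the white discs (543,293) and (721,361). A close crop will confirm the choice and give the corners.

```bash
python3 - <<'E'
from h import *
a=cv2.imread('pics/top0.png')[95:255,115:325]; cv2.imwrite('pics/topc.png',cv2.resize(a,None,fx=3.75,fy=3.75,interpolation=cv2.INTER_CUBIC))
a=cv2.imread('pics/scene0.png')[140:350,170:385]; cv2.imwrite('pics/scenec.png',cv2.resize(a,None,fx=2.8,fy=2.8,interpolation=cv2.INTER_CUBIC))
E
```

```text
(no output)
```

View pics/topc.png

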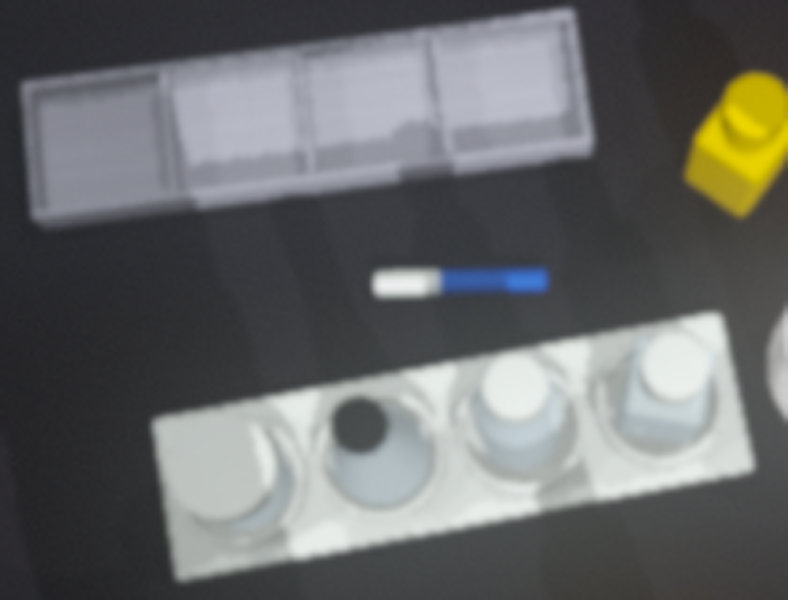

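View pics/scenec.png

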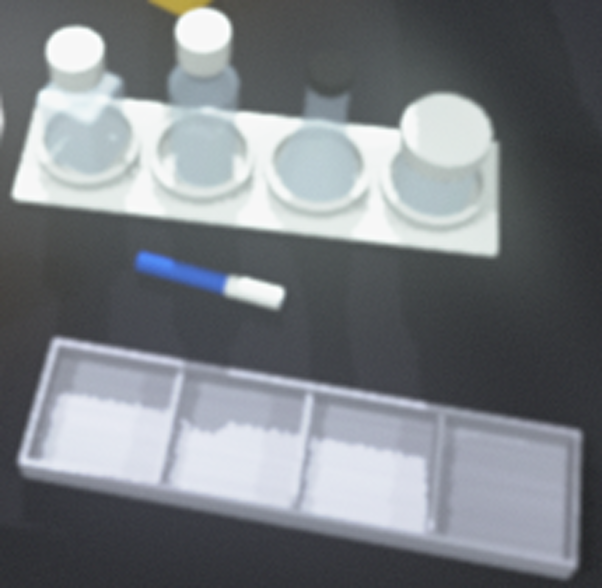

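Close crops confirm the choice: four clear vessels in the white collars (jar, flask with dark stopper, tall, square). Fitting the poses from both cameras.

```bash
cat > fit.py <<'E'
from h import *
import pickle
from scipy.optimize import least_squares
d=pickle.load(open('d.pkl','rb'))
T=lambda a:np.array(a,float)/3.75+[115,95]-.4
S=lambda a:np.array(a,float)/2.8+[170,140]-.3
def fit(name,hx,hy,z,t,s):
    c=np.array([[hx,hy],[hx,-hy],[-hx,-hy],[-hx,hy]])
    def P(p): return [[*(np.array([[np.cos(p[2]),-np.sin(p[2])],[np.sin(p[2]),np.cos(p[2])]])@q+p[:2]),z] for q in c]
    def f(p): 
        W=P(p); return np.concatenate([np.ravel([proj(d['top'],w)-m for w,m in zip(W,t)]),np.ravel([proj(d['scene'],w)-m for w,m in zip(W,s)])])
    r=least_squares(f,[.4,0,.1],loss='soft_l1'); print(name,r.x.round(4),r.fun.round(1)); return r.x
rk=fit('rack',.045,.161,.006,T([(152,418),(722,312),(755,469),(178,581)]),S([(497,254),(14,200),(40,98),(497,143)]))
tr=fit('tray',.040,.158,.022,T([(22,84),(575,10),(592,145),(34,212)]),S([(578,563),(22,460),(57,340),(581,431)]))
def at(p,y): return p[:2]+y*np.array([-np.sin(p[2]),np.cos(p[2])])
Y=[.117,.039,-.039,-.117]
for n,z,t,s,y in zip(['jar','flask','tall','square'],[.076,.124,.146,.116],[(217,463),(360,422),(514,381),(673,362)],[(447,130),(330,70),(203,29),(76,48)],Y):
    a=ray(d['top'],*T(t),z)[:2]; b=ray(d['scene'],*S(s),z)[:2]
    print(n,'top',a.round(4),'scene',b.round(4),'collar',at(rk,y).round(4),'bay',at(tr,-y).round(4))
E
python3 fit.py
```

```text
rack [ 0.4629 -0.0194  0.1681] [ 0.3 -0.  -0.6 -0.7 -0.2 -0.9 -0.2 -0.9  0.3 -0.2 -0.8 -0.9 -0.1 -2.6
  0.6 -0.8]
tray [0.6504 0.0603 0.1107] [ 0.2 -0.1 -0.9  0.4 -0.2 -0.4 -0.2  1.5 -0.1  1.1 -0.6  0.4 -0.4 -1.2
  0.2 -0.3]
jar top [0.4445 0.097 ] scene [0.4455 0.0953] collar [0.4433 0.096 ] bay [ 0.6633 -0.056 ]
flask top [0.4561 0.0187] scene [0.4588 0.0193] collar [0.4564 0.0191] bay [0.6547 0.0216]
tall top [ 0.4703 -0.0562] scene [ 0.4687 -0.0571] collar [ 0.4694 -0.0578] bay [0.6461 0.0991]
square top [ 0.4833 -0.1337] scene [ 0.4824 -0.1344] collar [ 0.4825 -0.1347] bay [0.6375 0.1766]
```

>>> step_arm([
  [[30,45,10,0.12,100],[60,80,15,0.24,100],[90,115,20,0.36,100],[120,150,20,0.48,100],[150,185,20,0.6,100],[180,220,20,0.72,100],[210,255,20,0.84,100],[225,290,20,0.96,100]],
])

```text
time: 0.77
tool_pos: [0.4487, -0.2327, 0.2249]
ee_rot: [-3.141, -0.0, 1.421]
wrist_force: [0.6, 0.5, 0.1]
width: 0.094
```

>>> step_arm([
  [[8,35,0,0.12,100],[16,69,0,0.24,100],[16,69,0,0.324,90],[16,69,0,0.324,80],[16,69,0,0.324,80]],
])

```text
time: 1.18
tool_pos: [0.4635, -0.1652, 0.2251]
ee_rot: [-3.141, 0.0, 1.737]
wrist_force: [-0.5, 0.4, -0.1]
width: 0.0777
```

>>> step_arm([
  [[19,31,0,0,70],[19,31,0,0,70],[19,31,-35,0,70],[19,31,-70,0,70],[19,31,-105,0,70],[19,31,-125,0,70],[19,31,-141,0,70],[19,31,-141,0,70]],
])

```text
time: 1.85
tool_pos: [0.4791, -0.1346, 0.0797]
ee_rot: [-3.134, -0.005, 1.735]
wrist_force: [-1.3, 0.5, -0.9]
width: 0.0657
```

```bash
python3 - <<'E'
from h import *
s=snap('wrist','w1'); t=snap('top','t1')
cv2.imwrite('pics/m1.png',np.hstack([s['frame'][:,::1,::-1][::1],cv2.resize(t['frame'][130:300,180:400,::-1],(288,384))]))
print(robot.get_obs()['tool_pos'],s['T_tool_cam'],s['camera_matrix'])
E
```

```text
[ 0.48202393 -0.13532678  0.08415398] [[-1.34024118e-05 -9.69667602e-01 -2.44427376e-01  7.05996564e-02]
 [ 9.99999999e-01 -2.06137884e-05  2.69450629e-05 -1.47612432e-04]
 [-3.11663287e-05 -2.44427375e-01  9.69667601e-01 -1.78721695e-01]
 [ 0.00000000e+00  0.00000000e+00  0.00000000e+00  1.00000000e+00]] [[322.14658883   0.         258.45002403]
 [  0.         322.14658883 186.74797589]
 [  0.           0.           1.        ]]
```

View pics/m1.png

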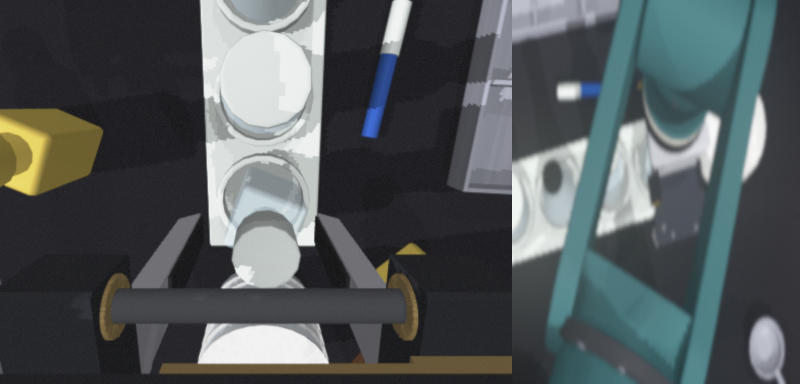

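The wrist view shows the clear square bottle's cap (267,248) between the fingers, about 2–4 mm off centre. Nudging and closing.

>>> step_arm([
  [[2,1,0,0,55],[2,1,0,0,45],[2,1,0,0,35],[2,1,0,0,25],[2,1,0,0,20],[2,1,0,0,20],[2,1,0,0,20],[2,1,0,0,20]],
])

```text
time: 2.62
tool_pos: [0.4848, -0.1336, 0.085]
ee_rot: [3.141, 0.001, 1.739]
wrist_force: [-1.2, -0.1, 3.0]
width: 0.0336
```

>>> step_arm([
  [[0,0,10,0,20],[0,0,30,0,20],[0,0,55,0,20],[0,0,85,0,20],[0,0,110,0,20],[0,0,130,0,20],[0,0,145,0,20],[0,0,150,0,20]],
])

```text
time: 3.28
tool_pos: [0.4856, -0.1336, 0.2377]
ee_rot: [3.137, 0.002, 1.739]
wrist_force: [0.7, 0.8, -2.8]
width: 0.0335
```

>>> step_arm([
  [[8,16,0,0,20],[22,44,0,-0.01,20],[38,76,0,-0.02,20],[54,109,0,-0.03,20],[70,142,0,-0.04,20],[86,175,0,-0.05,20],[102,207,0,-0.06,20],[114,232,0,-0.06,20]],
])

```text
time: 3.95
tool_pos: [0.5987, 0.1014, 0.2326]
ee_rot: [-3.139, -0.001, 1.68]
wrist_force: [0.0, 0.3, -1.8]
width: 0.0335
```

>>> step_arm([
  [[14,28,0,0,20],[26,53,0,0,20],[34,70,0,0,20],[38,78,0,0,20],[38,78,0,0,20],[38,78,0,0,20]],
])

```text
time: 4.45
tool_pos: [0.6361, 0.1761, 0.2333]
ee_rot: [-3.139, 0.001, 1.679]
wrist_force: [0.6, -0.1, -2.4]
width: 0.0335
```

>>> step_arm([
  [[1,0,-20,0,20],[1,0,-50,0,20],[1,0,-80,0,20],[1,0,-105,0,20],[1,0,-125,0,20],[1,0,-138,0,20],[1,0,-143,0,20],[1,0,-143,0,20]],
])

```text
time: 5.12
tool_pos: [0.6368, 0.1755, 0.0904]
ee_rot: [-3.139, 0.0, 1.678]
wrist_force: [-0.0, 0.4, -2.1]
width: 0.0337
```

>>> step_arm([
  [[0,0,-1,0,20],[0,0,-2,0,20],[0,0,-3,0,20],[0,0,-4,0,20],[0,0,-5,0,20],[0,0,-6,0,20],[0,0,-6.5,0,20],[0,0,-6.5,0,20]],
])

```text
time: 5.78
tool_pos: [0.6375, 0.1767, 0.0847]
ee_rot: [-3.141, 0.0, 1.679]
wrist_force: [0.2, -0.6, -1.3]
width: 0.0334
```

>>> step_arm([
  [[0,0,-0.5,0,20],[0,0,-1,0,20],[0,0,-1.5,0,20],[0,0,-2,0,20],[0,0,-2,0,20],[0,0,-2,0,20]],
])

```text
time: 6.28
tool_pos: [0.6375, 0.1766, 0.0829]
ee_rot: [-3.142, 0.0, 1.679]
wrist_force: [-0.0, -0.2, -2.0]
width: 0.0337
```

>>> step_arm([
  [[0,0,-0.5,0,20],[0,0,-1,0,20],[0,0,-1.5,0,20],[0,0,-1.5,0,20],[0,0,-1.5,0,20]],
])

```text
time: 6.7
tool_pos: [0.6377, 0.1766, 0.0821]
ee_rot: [3.141, -0.0, 1.679]
wrist_force: [-1.2, -0.4, 0.5]
width: 0.0333
```

Contact felt (load now about zero). Releasing and rising.

>>> step_arm([
  [[0,0,0,0,38],[0,0,0,0,42],[0,0,0,0,55],[0,0,0,0,70],[0,0,0,0,70],[0,0,15,0,70],[0,0,40,0,70],[0,0,70,0,70]],
])

```text
time: 7.37
tool_pos: [0.6361, 0.1763, 0.1493]
ee_rot: [-3.136, 0.0, 1.679]
wrist_force: [1.1, 0.4, 0.2]
width: 0.0657
```

>>> step_arm([
  [[0,0,35,0,70],[-14,-18,65,0.02,70],[-35,-45,80,0.04,70],[-58,-75,95,0.06,70],[-81,-106,100,0.06,70],[-104,-137,100,0.06,70],[-127,-167,100,0.06,70],[-145,-190,100,0.06,70]],
])

```text
time: 8.03
tool_pos: [0.491, -0.0152, 0.2521]
ee_rot: [3.141, 0.001, 1.738]
wrist_force: [0.4, -0.6, 0.5]
width: 0.066
```

```bash
python3 - <<'E'
from h import *
s=snap('wrist','w2'); t=snap('scene','s2')
cv2.imwrite('pics/m2.png',cv2.resize(np.hstack([s['frame'],t['frame']])[:,:,::-1],(800,300),interpolation=cv2.INTER_AREA))
E
```

```text
(no output)
```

View pics/m2.png

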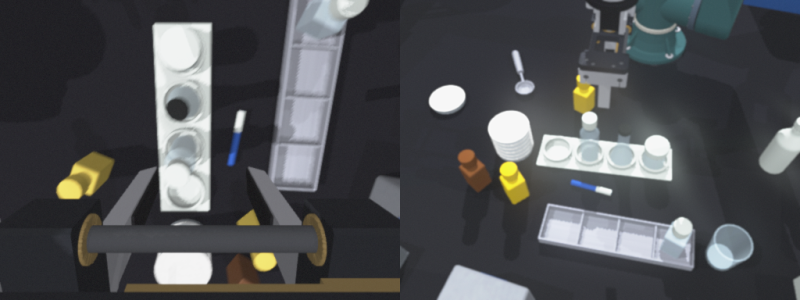

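Square (690,240 in the scene half) stands upright in the leftmost bay. Next is tall.

>>> step_arm([
  [[-21,-41,0,0,70],[-21,-41,-5,0,70],[-21,-41,-40,0,70],[-21,-41,-75,0,70],[-21,-41,-105,0,70],[-21,-41,-127,0,70],[-21,-41,-138,0,65],[-21,-41,-138,0,60]],
])

```text
time: 8.8
tool_pos: [0.47, -0.0534, 0.1103]
ee_rot: [-3.136, -0.003, 1.739]
wrist_force: [0.9, -0.6, 0.6]
width: 0.0583
```

>>> step_arm([
  [[0,0,0,0,50],[0,0,0,0,42],[0,0,0,0,34],[0,0,0,0,26],[0,0,0,0,20],[0,0,0,0,20],[0,0,0,0,20],[0,0,0,0,20]],
])

```text
time: 9.47
tool_pos: [0.4722, -0.0548, 0.1151]
ee_rot: [3.139, 0.001, 1.739]
wrist_force: [-2.6, 0.4, 6.5]
width: 0.032
```

>>> step_arm([
  [[0,0,10,0,20],[0,0,30,0,20],[0,0,55,0,20],[0,0,85,0,20],[0,0,110,0,20],[0,0,130,0,20],[0,0,145,0,20],[0,0,150,0,20]],
])

```text
time: 10.13
tool_pos: [0.4725, -0.0545, 0.2663]
ee_rot: [3.137, 0.001, 1.739]
wrist_force: [0.7, -0.8, -2.8]
width: 0.0318
```

>>> step_arm([
  [[10,9,0,0,20],[30,27,0,-0.01,20],[53,47,0,-0.02,20],[76,67,0,-0.03,20],[99,88,0,-0.04,20],[122,108,0,-0.05,20],[142,126,0,-0.06,20],[158,140,0,-0.06,20]],
])

```text
time: 10.8
tool_pos: [0.6306, 0.0884, 0.2598]
ee_rot: [-3.137, -0.001, 1.68]
wrist_force: [-1.0, -0.3, -2.9]
width: 0.0316
```

>>> step_arm([
  [[9,8,0,0,20],[15,13,0,0,20],[15,13,0,0,20],[15,13,0,0,20]],
])

```text
time: 11.13
tool_pos: [0.6442, 0.0989, 0.2616]
ee_rot: [-3.138, 0.0, 1.679]
wrist_force: [-0.5, 0.1, -3.2]
width: 0.0317
```

>>> step_arm([
  [[1,0,-20,0,20],[1,0,-50,0,20],[1,0,-80,0,20],[1,0,-105,0,20],[1,0,-125,0,20],[1,0,-138,0,20],[1,0,-143,0,20],[1,0,-143,0,20]],
])

```text
time: 11.8
tool_pos: [0.6446, 0.0981, 0.1193]
ee_rot: [-3.139, 0.0, 1.678]
wrist_force: [-0.5, -0.2, -3.7]
width: 0.0317
```

>>> step_arm([
  [[0,0,-1,0,20],[0,0,-2,0,20],[0,0,-3,0,20],[0,0,-4,0,20],[0,0,-5,0,20],[0,0,-6,0,20],[0,0,-6.5,0,20],[0,0,-6.5,0,20]],
])

```text
time: 12.47
tool_pos: [0.6455, 0.0986, 0.1137]
ee_rot: [-3.141, -0.0, 1.679]
wrist_force: [-0.9, -0.1, -3.1]
width: 0.032
```

>>> step_arm([
  [[0,0,-0.5,0,20],[0,0,-1,0,20],[0,0,-1.5,0,20],[0,0,-2,0,20],[0,0,-2,0,20],[0,0,-2,0,20]],
])

```text
time: 12.97
tool_pos: [0.6457, 0.0986, 0.1123]
ee_rot: [3.141, 0.0, 1.679]
wrist_force: [-0.4, 0.3, -1.9]
width: 0.0315
```

>>> step_arm([
  [[0,0,-0.4,0,20],[0,0,-0.8,0,20],[0,0,-0.8,0,20],[0,0,-0.8,0,20]],
])

```text
time: 13.3
tool_pos: [0.6458, 0.0986, 0.1123]
ee_rot: [3.14, 0.0, 1.679]
wrist_force: [-1.4, -0.0, 3.3]
width: 0.0313
```

>>> step_arm([
  [[0,0,0,0,37],[0,0,0,0,42],[0,0,0,0,55],[0,0,0,0,70],[0,0,0,0,70],[0,0,15,0,70],[0,0,40,0,70],[0,0,70,0,70]],
])

```text
time: 13.97
tool_pos: [0.6442, 0.0985, 0.1789]
ee_rot: [-3.136, -0.0, 1.679]
wrist_force: [0.4, 0.2, -0.5]
width: 0.0657
```

>>> step_arm([
  [[-5,-2,20,0.01,70],[-30,-12,25,0.02,70],[-60,-24,25,0.04,70],[-92,-37,25,0.06,70],[-124,-50,25,0.06,70],[-156,-63,25,0.06,70],[-180,-74,25,0.06,70],[-188,-79,15,0.06,70]],
])

```text
time: 14.63
tool_pos: [0.4561, 0.0187, 0.1986]
ee_rot: [3.137, 0.002, 1.738]
wrist_force: [0.9, 0.8, 0.0]
width: 0.0657
```

>>> step_arm([
  [[0,0,0,0,65],[0,0,-25,0,65],[0,0,-55,0,65],[0,0,-85,0,65],[0,0,-108,0,65],[0,0,-120,0,65],[0,0,-124,0,60],[0,0,-124,0,60]],
])

```text
time: 15.3
tool_pos: [0.4573, 0.0199, 0.0709]
ee_rot: [-3.139, -0.001, 1.739]
wrist_force: [-0.5, -0.1, -0.0]
width: 0.0566
```

>>> step_arm([
  [[0,0,0,0,48],[0,0,0,0,40],[0,0,0,0,32],[0,0,0,0,24],[0,0,0,0,16],[0,0,0,0,12],[0,0,0,0,12],[0,0,0,0,12]],
])

```text
time: 15.97
tool_pos: [0.4581, 0.0195, 0.0731]
ee_rot: [3.14, 0.0, 1.739]
wrist_force: [-1.0, -0.2, 5.1]
width: 0.0276
```

>>> step_arm([
  [[0,0,10,0,12],[0,0,30,0,12],[0,0,55,0,12],[0,0,85,0,12],[0,0,110,0,12],[0,0,130,0,12],[0,0,145,0,12],[0,0,150,0,12]],
])

```text
time: 16.63
tool_pos: [0.4585, 0.0196, 0.2249]
ee_rot: [3.137, 0.001, 1.739]
wrist_force: [-0.1, 0.4, -2.5]
width: 0.0282
```

Width 28 mm instead of the 26 mm neck, so I'm taking a look before moving on.

```bash
python3 - <<'E'
from h import *
t=snap('scene','s3'); w=snap('wrist','w3')
cv2.imwrite('pics/m3.png',np.hstack([cv2.resize(t['frame'][60:260,190:390,::-1],(400,400)),cv2.resize(w['frame'][184:384,160:360,::-1],(400,400))]))
print(robot.get_obs()['width'],robot.get_obs()['wrist_force'])
E
```

```text
0.028221403071374974 [ 0.24431618  0.10602589 -2.15262949]
```

View pics/m3.png

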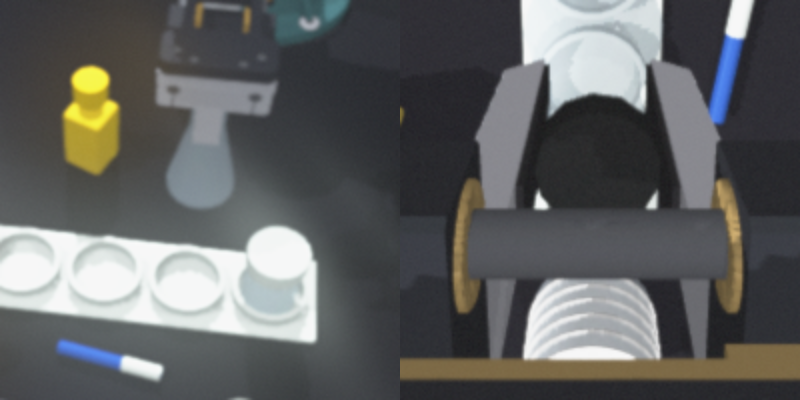

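The flask hangs upright and firmly held (200,170 left half), so I'll carry on and feel for contact.

>>> step_arm([
  [[10,0,0,0,12],[32,0,0,-0.01,12],[60,1,0,-0.02,12],[90,1,0,-0.03,12],[120,1,0,-0.04,12],[148,2,0,-0.05,12],[172,2,0,-0.06,12],[188,2,0,-0.06,12]],
])

```text
time: 17.4
tool_pos: [0.6473, 0.0216, 0.218]
ee_rot: [-3.137, -0.001, 1.678]
wrist_force: [-0.5, 0.1, -2.1]
width: 0.0283
```

>>> step_arm([
  [[6,0,0,0,12],[8,0,-20,0,12],[8,0,-50,0,12],[8,0,-80,0,12],[8,0,-110,0,12],[8,0,-130,0,12],[8,0,-140,0,12],[8,0,-140,0,12]],
])

```text
time: 18.07
tool_pos: [0.6506, 0.0218, 0.0773]
ee_rot: [-3.133, -0.001, 1.679]
wrist_force: [-0.5, 0.2, -2.0]
width: 0.0282
```

>>> step_arm([
  [[0,0,-1,0,12],[0,0,-2,0,12],[0,0,-3,0,12],[0,0,-4,0,12],[0,0,-5,0,12],[0,0,-6,0,12],[0,0,-6,0,12],[0,0,-6,0,12]],
])

```text
time: 18.73
tool_pos: [0.6536, 0.0216, 0.0762]
ee_rot: [3.142, 0.0, 1.679]
wrist_force: [0.0, 0.9, -2.0]
width: 0.0282
```

>>> step_arm([
  [[0,0,-0.6,0,12],[0,0,-1.2,0,12],[0,0,-1.8,0,12],[0,0,-2.4,0,12],[0,0,-3,0,12],[0,0,-3,0,12],[0,0,-3,0,12]],
])

```text
time: 19.32
tool_pos: [0.6535, 0.0217, 0.073]
ee_rot: [-3.142, -0.0, 1.679]
wrist_force: [-0.4, 0.3, -2.0]
width: 0.028
```

>>> step_arm([
  [[0,0,-0.5,0,12],[0,0,-1,0,12],[0,0,-1.5,0,12],[0,0,-1.5,0,12],[0,0,-1.5,0,12]],
])

```text
time: 19.73
tool_pos: [0.6535, 0.0216, 0.0716]
ee_rot: [-3.142, -0.0, 1.679]
wrist_force: [-0.2, -0.5, -2.3]
width: 0.0283
```

>>> step_arm([
  [[0,0,-0.5,0,12],[0,0,-1,0,12],[0,0,-1.5,0,12],[0,0,-1.5,0,12],[0,0,-1.5,0,12]],
])

```text
time: 20.15
tool_pos: [0.6536, 0.0216, 0.0702]
ee_rot: [3.141, 0.0, 1.679]
wrist_force: [-1.4, -0.6, -1.1]
width: 0.0283
```

>>> step_arm([
  [[0,0,-0.5,0,12],[0,0,-0.8,0,12],[0,0,-0.8,0,12],[0,0,-0.8,0,12]],
])

```text
time: 20.48
tool_pos: [0.6538, 0.0216, 0.0702]
ee_rot: [3.141, 0.0, 1.679]
wrist_force: [-1.8, -0.3, 2.2]
width: 0.0283
```

>>> step_arm([
  [[0,0,0,0,33],[0,0,0,0,38],[0,0,0,0,50],[0,0,0,0,65],[0,0,0,0,65],[0,0,20,0,65],[0,0,50,0,65],[0,0,85,0,65]],
])

```text
time: 21.15
tool_pos: [0.652, 0.0217, 0.1522]
ee_rot: [-3.136, -0.001, 1.679]
wrist_force: [1.2, 1.1, -0.1]
width: 0.0611
```

>>> step_arm([
  [[-5,2,30,0.01,75],[-30,10,40,0.02,85],[-60,20,40,0.04,85],[-92,32,40,0.06,85],[-124,44,40,0.06,85],[-156,56,40,0.06,85],[-185,67,30,0.06,85],[-207,75,15,0.06,85]],
])

```text
time: 21.82
tool_pos: [0.4457, 0.0975, 0.171]
ee_rot: [3.137, -0.0, 1.739]
wrist_force: [0.9, 0.3, -0.2]
width: 0.0801
```

>>> step_arm([
  [[-1,-1,0,0,85],[-1,-1,-25,0,85],[-1,-1,-55,0,85],[-1,-1,-85,0,85],[-1,-1,-108,0,85],[-1,-1,-120,0,85],[-1,-1,-123,0,85],[-1,-1,-123,0,85]],
])

```text
time: 22.48
tool_pos: [0.4458, 0.0953, 0.0458]
ee_rot: [-3.14, 0.0, 1.738]
wrist_force: [-0.4, -0.3, -0.8]
width: 0.0801
```

>>> step_arm([
  [[0,0,0,0,75],[0,0,0,0,68],[0,0,0,0,62],[0,0,0,0,55],[0,0,0,0,48],[0,0,0,0,45],[0,0,0,0,45],[0,0,0,0,45]],
])

```text
time: 23.15
tool_pos: [0.4461, 0.0956, 0.0475]
ee_rot: [3.14, 0.0, 1.739]
wrist_force: [-2.6, 0.3, 5.4]
width: 0.0556
```

>>> step_arm([
  [[0,0,10,0,45],[0,0,30,0,45],[0,0,55,0,45],[0,0,85,0,45],[0,0,110,0,45],[0,0,130,0,45],[0,0,145,0,45],[0,0,150,0,45]],
])

```text
time: 23.82
tool_pos: [0.4468, 0.0958, 0.1994]
ee_rot: [3.136, 0.0, 1.739]
wrist_force: [0.4, 0.0, -1.6]
width: 0.0556
```

>>> step_arm([
  [[10,-7,0,0,45],[32,-22,0,-0.01,45],[60,-42,0,-0.02,45],[88,-62,0,-0.03,45],[116,-82,0,-0.04,45],[144,-102,0,-0.05,45],[170,-120,0,-0.06,45],[190,-134,0,-0.06,45]],
])

```text
time: 24.48
tool_pos: [0.6369, -0.041, 0.1927]
ee_rot: [-3.138, -0.0, 1.677]
wrist_force: [-0.1, 0.2, -1.2]
width: 0.0559
```

>>> step_arm([
  [[14,-9,0,0,45],[22,-15,0,0,45],[25,-17,0,0,45],[25,-17,0,0,45],[25,-17,0,0,45]],
])

```text
time: 24.9
tool_pos: [0.66, -0.0554, 0.1947]
ee_rot: [-3.139, -0.001, 1.679]
wrist_force: [-0.5, -0.2, -1.7]
width: 0.0557
```

>>> step_arm([
  [[2,0,-20,0,45],[2,0,-50,0,45],[2,0,-80,0,45],[2,0,-105,0,45],[2,0,-125,0,45],[2,0,-136,0,45],[2,0,-141,0,45],[2,0,-141,0,45]],
])

```text
time: 25.57
tool_pos: [0.6617, -0.0549, 0.0545]
ee_rot: [-3.14, -0.001, 1.679]
wrist_force: [0.9, -0.5, -1.1]
width: 0.0554
```

>>> step_arm([
  [[0,0,-1,0,45],[0,0,-2,0,45],[0,0,-3,0,45],[0,0,-4,0,45],[0,0,-5,0,45],[0,0,-6,0,45],[0,0,-7,0,45],[0,0,-7,0,45]],
])

```text
time: 26.23
tool_pos: [0.6624, -0.0554, 0.048]
ee_rot: [-3.141, -0.0, 1.679]
wrist_force: [-0.0, 0.3, -2.3]
width: 0.0554
```

>>> step_arm([
  [[0,0,-0.5,0,45],[0,0,-1,0,45],[0,0,-1.5,0,45],[0,0,-1.5,0,45],[0,0,-1.5,0,45]],
])

```text
time: 26.65
tool_pos: [0.6625, -0.0554, 0.0468]
ee_rot: [-3.142, -0.0, 1.679]
wrist_force: [-0.3, 0.6, -1.8]
width: 0.0556
```

>>> step_arm([
  [[0,0,-0.5,0,45],[0,0,-1,0,45],[0,0,-1.5,0,45],[0,0,-1.5,0,45],[0,0,-1.5,0,45]],
])

```text
time: 27.07
tool_pos: [0.6625, -0.0554, 0.0453]
ee_rot: [-3.142, -0.0, 1.679]
wrist_force: [-0.1, -0.1, -0.8]
width: 0.0557
```

>>> step_arm([
  [[0,0,-0.5,0,45],[0,0,-0.9,0,45],[0,0,-0.9,0,45],[0,0,-0.9,0,45]],
])

```text
time: 27.4
tool_pos: [0.6626, -0.0554, 0.0446]
ee_rot: [3.141, 0.0, 1.679]
wrist_force: [-0.5, -0.3, -1.6]
width: 0.0554
```

>>> step_arm([
  [[0,0,-0.5,0,45],[0,0,-0.9,0,45],[0,0,-0.9,0,45],[0,0,-0.9,0,45]],
])

```text
time: 27.73
tool_pos: [0.6627, -0.0554, 0.0445]
ee_rot: [3.141, 0.0, 1.679]
wrist_force: [-2.9, 0.7, 3.9]
width: 0.0551
```

Contact. Releasing and retreating.

>>> step_arm([
  [[0,0,0,0,62],[0,0,0,0,68],[0,0,0,0,78],[0,0,0,0,85],[0,0,0,0,85],[0,0,20,0,85],[0,0,50,0,85],[0,0,85,0,85]],
])

```text
time: 28.4
tool_pos: [0.6609, -0.0551, 0.1263]
ee_rot: [-3.136, -0.002, 1.679]
wrist_force: [-0.2, 0.3, -0.9]
width: 0.0796
```

>>> step_arm([
  [[0,0,30,0,85],[-25,-15,60,0,85],[-55,-40,80,0,85],[-85,-65,90,0,85],[-115,-90,100,0,85],[-145,-115,100,0,85],[-175,-140,100,0,85],[-200,-160,100,0,85]],
])

```text
time: 29.07
tool_pos: [0.4607, -0.2168, 0.2291]
ee_rot: [3.141, 0.001, 1.678]
wrist_force: [0.8, -0.5, 0.3]
width: 0.08
```

```bash
python3 - <<'E'
from h import *
t=snap('scene','s4'); w=snap('top','t4')
cv2.imwrite('pics/m4.png',np.hstack([cv2.resize(t['frame'][200:370,160:386,::-1],(400,300)),cv2.resize(w['frame'][80:230,90:290,::-1],(400,300))]))
E
```

```text
(no output)
```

View pics/m4.png

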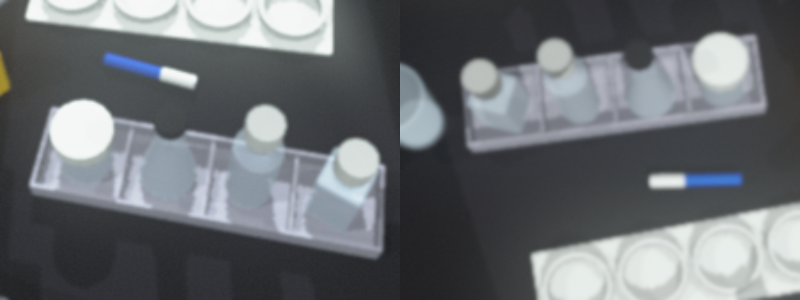

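All four stand in the right bays, left to right square, tall, flask, jar (right half: 479,77; 554,55; 640,53; 720,60). I'll check numerically that they're upright, then hand in.

```bash
python3 - <<'E'
from h import *
import pickle
d=pickle.load(open('d.pkl','rb'))
for n,z,s,t in [('square',.113,(357,157),(79,77)),('tall',.143,(266,124),(154,55)),('flask',.121,(170,120),(240,53)),('jar',.073,(82,128),(320,60))]:
    print(n,ray(d['scene'],s[0]/1.77+160,s[1]/1.765+200,z).round(3),ray(d['top'],t[0]/2+90,t[1]/2+80,z).round(3))
robot.close_job()
E
```

```text
square [0.637 0.174 0.113] [0.633 0.175 0.113]
tall [0.645 0.097 0.143] [0.641 0.097 0.143]
flask [0.654 0.022 0.121] [0.65  0.02  0.121]
jar [ 0.662 -0.055  0.073] [ 0.66  -0.056  0.073]
the job is handed in; nothing more can be done
```

All four vessels are in the steel tray in reverse order, and the job is handed in. From left to right the bays now hold the square bottle, the tall bottle, the flask and the jar. Each was lowered until the wrist force showed contact with the floor and only then released. The robot's clock stood at about 29 s.

**Last checks:**
- The final pictures from both fixed cameras show all four upright, one to a bay.
- The positions of their tops, computed from each camera, lie within about 5 mm of where I set them down. The top camera reads up to 4 mm shorter in x than the scene camera, which I put down to calibration and reading coarse crops.

**One disagreement:** the flask's grip read 28 mm wide where its neck is 26 mm. The pads probably touched the shoulder or the stopper. It hung straight and was set down without trouble.

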